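# Sort returned wheel parts into their trays

## Task

Sort the returned wheel parts on the packing bench into the trays: both orange chocks in the orange-rimmed tray, each flat on its base on the tray floor, the blue stopper standing on its flange in the blue-rimmed tray, and the two aluminium spacer rings in the white-rimmed tray, the large one flat on the tray floor and the small one stacked centrally on top of it. Leave the roll of tape and the carton where they are.

Things in the scene. Friction and masses are not known exactly. Their poses are not given: they have to be found in the camera images.
- chock1: loose orange plastic wheel chock (wedge), 70 mm long (its x), 36 mm wide (its y, flat parallel sides), lying on its flat base; the ramp rises evenly from 6 mm high at its -x end to 40 mm at its +x end, about 23 mm high in the middle. Origin: centre of the base, z up. About 110 g. The two chocks are alike.
- chock2: loose orange plastic wheel chock (wedge), 70 mm long (its x), 36 mm wide (its y, flat parallel sides), lying on its flat base; the ramp rises evenly from 6 mm high at its -x end to 40 mm at its +x end, about 23 mm high in the middle. Origin: centre of the base, z up. About 110 g. The two chocks are alike.
- stopper: loose blue plastic valve stopper standing on its flange: flange 44 mm diameter and 8 mm high, above it a round neck 30 mm in diameter from 10 to 34 mm, top at 37 mm. Origin: centre of the flange's underside, z up along its axis. About 35 g.
- ring_large: loose bare aluminium spacer ring, the larger one, lying flat: outside diameter 64 mm, bore 30 mm, 22 mm high. Origin: centre of its underside, z up. About 150 g.
- ring_small: loose bare aluminium spacer ring, the smaller one, lying flat: outside diameter 46 mm, bore 30 mm, 22 mm high. Origin: centre of its underside, z up. About 60 g.
- tray_orange: fixed shallow sorting tray with a black floor and a bright orange rim, 140 mm (its x) by 200 mm (its y) outside; rim walls 10 mm thick, inside 120 x 180 mm, floor 4 mm above the bench, rim top 14 mm above the bench. Origin: centre of its underside, on the bench; z up. For the chocks.
- tray_blue: fixed shallow sorting tray with a black floor and a blue rim, 140 mm (its x) by 200 mm (its y) outside; rim walls 10 mm thick, inside 120 x 180 mm, floor 4 mm above the bench, rim top 14 mm above the bench. Origin: centre of its underside, on the bench; z up. For the stopper.
- tray_white: fixed shallow sorting tray with a black floor and a white rim, 140 mm (its x) by 200 mm (its y) outside; rim walls 10 mm thick, inside 120 x 180 mm, floor 4 mm above the bench, rim top 14 mm above the bench. Origin: centre of its underside, on the bench; z up. For the spacer rings.
- tape: bystander: roll of brown packing tape lying flat, 96 mm outside diameter, 48 mm high; loose. Origin: centre of its underside.
- carton: bystander: small closed cardboard carton, 100 x 80 x 70 mm high; loose. Origin: centre of its underside.
There are look-alikes about, which are no part of the job. What is shaped like the ring_large but brown or purple is not meant. What is shaped like the chock1 but green is not meant.

How it is judged:
By the outcome, as a careful person would: the job done as asked, in the order asked, and still so for the second after the job is handed in, with the robot touching nothing.
It also fails if it takes over 109 s, if anything falls off the work surface, if the arm or the gripper's body presses on something with over 40 N, if the wrist force passes 120 N, or if a joint passes its speed limit or range.

## Robot

A 6-joint arm with a two-finger parallel gripper is mounted at the origin on the work surface. World frame = base frame: x ahead of the robot, y to its left, z up, the work surface at z = 0. Lengths are in m, angles in rad, forces in N, time in s.
With the tool pointing down it reaches from about 0.275 to 0.825 m from the base axis. Payload 5.2 kg.
Tool frame: the origin (TCP) lies at the very end of the fingers, on their centre line; the grasp point (between the pads) lies 19 mm behind it (bot.grip_depth is the distance from the TCP to the grasp point, in m); z points along the fingers, y is the direction in which the jaws open and shut (so a half turn about z gives the same grasp; the last joint's range is limited). The gripper opens to 93 mm and grips with 3 to 60 N. Pads are 15 mm wide; open, the fingers measure 128 mm over their backs; the gripper's body (75 mm by 188 mm) begins 65 mm behind the grasp point.
Start: joints at [-1.502, 0.259, 1.535, -0, 1.348, -0.203], TCP at [0.148, -0.53, 0.219] pointing down, gripper open.
Joint ranges: [-3.14, 3.14], [-0.91, 2.08], [0.19, 2.58], [-1.22, 4.36], [0.22, 2.71], [-3.12, 3.12]. Speed limits (rad/s): [2.57, 2.57, 3.14, 3.14, 3.14, 3.14].

## Interface

Orientations are given as a unit quaternion [x, y, z, w].
In Python, from plant import bot, grab_frame, ticket gives the robot as it stands. The module is installed in compiled form; this text tells all that it offers.
- The arm moves only by the shell command python3 -m jog 'ROWS'. ROWS is JSON, a list of rows, each a list of 7 numbers: the shift along the tool's x, y, z in m, then the turn, a rotation vector about the tool's x, y, z in degrees, then the gripper's target within -1 to 1 (fully open at 1, half-way at 0, shut at -1). A call has exactly 10 rows; each row is the pose to reach, as a shift and turn from the pose commanded when the call began, along the tool's axes at that moment; what a row does not reach only later rows make up. A row lasts 1/10 s, in which the tool goes at most 50 mm and 8.59 degrees, less where a joint would pass 70% of its speed; a pose out of reach is approached as far as the arm can. A call with a gripper value outside its range is refused whole. The fingers move at their own pace and stop on an object; the grip force is fixed at half the most. Time passes only in rows, so rows that repeat a pose let the fingers close, or fill a call up. It gives the time, the measured TCP pose, the force and the opening at its end, in the units of the state.
- bot.read_state(): the state, without advancing time (a new reading comes with each control period).
- grab_frame(name): name is "scene" or "top" or "wrist"; returns a dict with "frame" (400x640x3 uint8, blue, green, red), "fx", "fy", "cx", "cy" (pixels), "dist_coeffs" ([k1, k2, p1, p2, k3] as OpenCV has them; the pictures are not rectified), "rvec" (rotation vector, rad) and "tvec" (3), from world to camera coordinates, as OpenCV has them; the wrist camera has in their place "T_tool_cam" (4x4, takes a point from camera to tool coordinates, whose origin is the TCP and whose axes are the flange's). Camera axes: x right, y down, z forward; pixel columns grow to the right and rows downward; lengths in m; the calibration is good to about 2 mm. A picture is of the moment at which its call begins: read the wrist's pose just before it. There is no depth.
- ticket.hand_in(): hands the job in, once; it reports no verdict.
The state is a dict: "time": time; "q": joint angles; "joint_vel": joint speeds; "tau": joint torques, N m; "eef_pos": TCP position; "eef_rot": TCP orientation; "ft_force": force on the tool from outside, world axes, zero at the start; "ft_torque": the same for the moment, N m; "finger_gap": finger opening in m.
Only numpy, scipy, OpenCV 4.12 (cv2) and the standard library are available. Lean on these libraries where they do the work, as an engineer would, in place of code of your own. Each camera call takes 0.05 s, during which the arm holds its last target.

## Working session

There is one attempt and no reset: what is moved stays moved. The work goes in short steps, Python scripts to look and compute and a shell command to move; the robot and the scene stay as the last step left them, time stands still between calls to the robot, and variables do not carry over. Pictures are saved under pics/ and viewed, and the job is handed in when it is done.

```bash
mkdir -p pics; python3 - <<'E'
from plant import bot, grab_frame
import cv2
print(bot.read_state())
for n in ["scene","top","wrist"]:
    f=grab_frame(n); cv2.imwrite(f"pics/{n}0.png",f["frame"])
    print(n,{k:v for k,v in f.items() if k!="frame"})
E
```

```text
{'time': 0.0, 'q': array([-1.50176823e+00,  2.59340585e-01,  1.53606416e+00,  5.43661606e-06,
        1.34801740e+00, -2.02803875e-01]), 'joint_vel': array([-0.00117269,  0.0005146 ,  0.00010426,  0.00050084, -0.00043667,
       -0.00143541]), 'tau': array([ 2.36351007e-04, -4.37304819e+01, -2.84007132e+01,  7.18898233e-02,
        4.11985838e-02, -1.10646906e-04]), 'eef_pos': array([ 0.14765716, -0.52924206,  0.21782662]), 'eef_rot': array([ 9.90777300e-01,  1.35497252e-01,  6.37841566e-05, -9.12518661e-04]), 'ft_force': array([ 0.08689846,  0.11625582, -0.84293338]), 'ft_torque': array([-0.05564879,  0.00313731,  0.00079453]), 'finger_gap': 0.09285957846788316}
scene {'fx': 481.94361122951335, 'fy': 481.94361122951335, 'cx': 313.4596769872518, 'cy': 195.25526170345373, 'dist_coeffs': array([-0.07214539,  0.        ,  0.        ,  0.        ,  0.        ]), 'rvec': array([ 1.34425203,  2.3729841 , -0.77788843]), 'tvec': array([ 0.22938535, -0.31402022,  1.49683422])}
top {'fx': 416.7389044996627, 'fy': 416.7389044996627, 'cx': 324.4760825262837, 'cy': 194.66764640761255, 'dist_coeffs': array([0.01845765, 0.        , 0.        , 0.        , 0.        ]), 'rvec': array([ 2.11654164, -2.13916267,  0.17105021]), 'tvec': array([0.0256306 , 0.47251515, 1.17625454])}
wrist {'fx': 278.5757562199951, 'fy': 278.5757562199951, 'cx': 317.56419993139855, 'cy': 200.53866852798237, 'dist_coeffs': array([-0.0112061,  0.       ,  0.       ,  0.       ,  0.       ]), 'T_tool_cam': array([[ 1.12346769e-03, -9.53589620e-01, -3.01107247e-01,
         8.56773534e-02],
       [ 9.99999358e-01,  1.02623818e-03,  4.81080732e-04,
        -3.96104629e-04],
       [-1.49745841e-04, -3.01107594e-01,  9.53590161e-01,
        -1.66220424e-01],
       [ 0.00000000e+00,  0.00000000e+00,  0.00000000e+00,
         1.00000000e+00]])}
```

View pics/scene0.png

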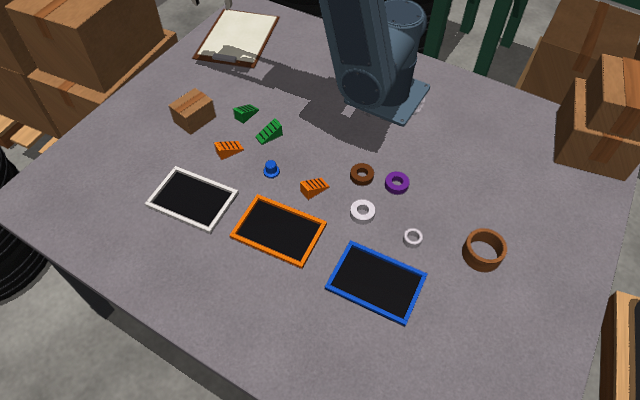

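View pics/top0.png

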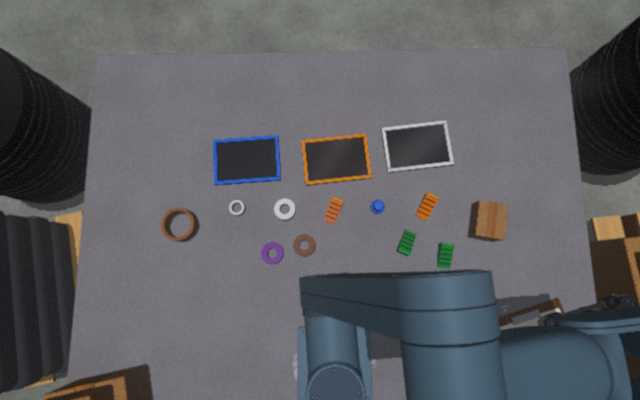

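View pics/wrist0.png

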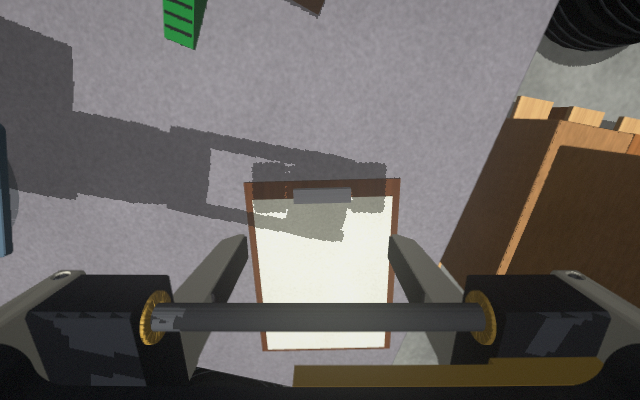

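Top view: the orange chocks are at (334,210) and (428,206), the stopper at (378,207), the aluminium rings at (285,210) for the large and (237,208) for the small. The look-alikes are the green wedges at (407,243) and (446,255), and the brown (304,245) and purple (272,253) rings. Next is a close crop.

```bash
cat > h.py <<'E'
import numpy as np, cv2
from scipy.spatial.transform import Rotation as R
from plant import bot, grab_frame
def cam(f,st=None):
    K=np.array([[f["fx"],0,f["cx"]],[0,f["fy"],f["cy"]],[0,0,1]]);d=np.array(f["dist_coeffs"])
    if "rvec" in f:
        Rm=cv2.Rodrigues(np.array(f["rvec"]))[0];t=np.array(f["tvec"]).ravel()
    else:
        T=np.eye(4);T[:3,:3]=R.from_quat(st["eef_rot"]).as_matrix();T[:3,3]=st["eef_pos"]
        W=np.linalg.inv(T@f["T_tool_cam"]);Rm=W[:3,:3];t=W[:3,3]
    return K,d,Rm,t
def p2w(c,px,z):
    K,d,Rm,t=c
    u=cv2.undistortPoints(np.array(px,float).reshape(-1,1,2),K,d).reshape(-1,2)
    D=np.c_[u,np.ones(len(u))]@Rm; C=-Rm.T@t
    z=np.broadcast_to(z,len(u))
    return C+D*((z-C[2])/D[:,2])[:,None]
def w2p(c,P):
    K,d,Rm,t=c
    return cv2.projectPoints(np.array(P,float).reshape(-1,1,3),cv2.Rodrigues(Rm)[0],t,K,d)[0].reshape(-1,2)
E
python3 - <<'E'
from h import *
f=cv2.imread("pics/top0.png")
cv2.imwrite("pics/c1.png",cv2.resize(f[185:275,220:460],None,fx=3.3,fy=3.3,interpolation=cv2.INTER_CUBIC))
f=cv2.imread("pics/scene0.png")
cv2.imwrite("pics/c2.png",cv2.resize(f[120:330,140:440],None,fx=2.6,fy=2.6,interpolation=cv2.INTER_CUBIC))
E
```

```text
(no output)
```

View pics/c1.png

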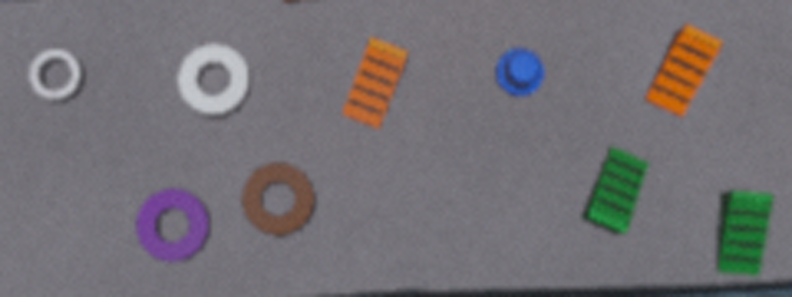

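View pics/c2.png

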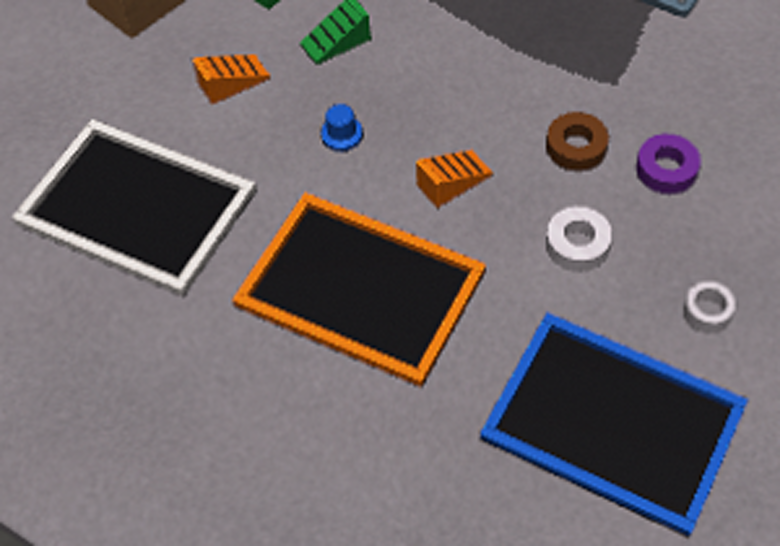

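```bash
cat > fit.py <<'E'
from h import *
from scipy.optimize import minimize
def disc(r,z,n=48):
    a=np.linspace(0,2*np.pi,n,endpoint=False);return np.c_[r*np.cos(a),r*np.sin(a),0*a+z]
wedge=np.array([[x,y,z] for x,zz in((-.035,(0,.006)),(.035,(0,.04))) for y in(-.018,.018) for z in zz])
box=lambda lx,ly,z0,z1:np.array([[x,y,z] for x in(-lx/2,lx/2) for y in(-ly/2,ly/2) for z in(z0,z1)])
SH={"chock":[wedge],"stopper":[np.r_[disc(.022,0),disc(.022,.008)],np.r_[disc(.015,.008),disc(.015,.037)]],
"ring_large":[np.r_[disc(.032,0),disc(.032,.022)]],"ring_small":[np.r_[disc(.023,0),disc(.023,.022)]],
"tray":[box(.14,.2,0,.014)]}
def seg(img,kind,seed,win=30):
    h=cv2.cvtColor(img,cv2.COLOR_BGR2HSV).astype(int);H,S,V=h[...,0],h[...,1],h[...,2]
    if kind=="orange": m=(H>6)&(H<22)&(S>170)&(V>60)
    if kind=="blue": m=(H>100)&(H<122)&(S>130)&(V>50)
    if kind=="white": m=(S<35)&(V>140)
    m=m.astype(np.uint8)
    w=np.zeros_like(m);w[max(0,seed[1]-win):seed[1]+win,max(0,seed[0]-win):seed[0]+win]=1
    m&=w
    n,l,s,c=cv2.connectedComponentsWithStats(m,connectivity=8)
    if n<2: return m
    j=1+np.argmin([np.hypot(*(c[i]-seed))+(50 if s[i,4]<15 else 0) for i in range(1,n)])
    m=(l==j).astype(np.uint8)
    cs,_=cv2.findContours(m,cv2.RETR_EXTERNAL,cv2.CHAIN_APPROX_NONE)
    return cv2.drawContours(np.zeros_like(m),cs,-1,1,-1)
def render(c,parts,p,shape,S=4,off=(0,0)):
    Rz=R.from_euler("z",p[2]).as_matrix();im=np.zeros((shape[0]*S,shape[1]*S),np.uint8)
    for P in parts:
        q=w2p(c,P@Rz.T+[p[0],p[1],p[3] if len(p)>3 else 0])-off
        cv2.fillConvexPoly(im,np.round(cv2.convexHull(((q+.5)*S*16-8).astype(np.float32))).astype(np.int32),1,shift=4)
    return cv2.resize(im.astype(np.float32),(shape[1],shape[0]),interpolation=cv2.INTER_AREA)
def fit(views,name,p0,z=0.,sym=False):
    ms=[]
    for c,m in views:
        x,y,w,h=cv2.boundingRect(m);o=(max(0,x-25),max(0,y-25));ms.append((c,m[o[1]:y+h+25,o[0]:x+w+25].astype(np.float32),o))
    def cost(v):
        p=[v[0],v[1],0 if sym else v[2]*10,z]
        return sum(np.abs(render(c,SH[name],p,m.shape,off=o)-m).sum()/m.sum() for c,m,o in ms)
    b=minimize(cost,[p0[0],p0[1],p0[2]/10],method="Nelder-Mead",options=dict(initial_simplex=[[p0[0]+a,p0[1]+b,(p0[2]+g)/10] for a,b,g in((0,0,0),(.008,0,.1),(0,.008,-.1),(-.006,-.006,.25))],xatol=1e-5,fatol=1e-4))
    return np.r_[b.x[:2],b.x[2]*10],b.fun
E
python3 - <<'E'
from fit import *
top=grab_frame("top");sc=grab_frame("scene");ct,cs=cam(top),cam(sc)
T=[("chockA","chock","orange",(334,210),(314,187),.02),("chockB","chock","orange",(428,206),(229,148),.02),
("stopper","stopper","blue",(378,207),(271,170),.02),("ring_large","ring_large","white",(285,209),(362,211),.022),("ring_small","ring_small","white",(237,208),(413,237),.022),
("orange","tray","orange",(337,159),(278,230),.014),("blue","tray","blue",(247,160),(376,283),.014),("white","tray","white",(418,146),(192,198),.014)]
for n,s,k,a,b,z in T:
    w=50 if s=="tray" else (22 if s=='chock' else 25)
    mt,ms=seg(top["frame"],k,a,w),seg(sc["frame"],k,b,60 if s=="tray" else 21)
    p0=np.r_[p2w(ct,[a],z)[0,:2],0.];
    if s=="chock":p0[2]=-.3
    for vs,l in (([(ct,mt)],"top"),([(cs,ms)],"scene"),([(ct,mt),(cs,ms)],"both")):
        p,e=fit(vs,s,p0,sym=s[0] in "rs"); print(n,l,np.round(p[:2]*1e3,1),np.round(np.degrees(p[2]),1),round(e,3),mt.sum(),ms.sum())
for n,a in (("tape",(179,224)),("carton",(489,220)),("brown",(304,245)),("purple",(272,253)),("g1",(407,243))):print(n,p2w(ct,[a],.04 if n[0] in "tc" else .02).round(3))
E
```

```text
chockA top [439.   -6.5] -10.9 3.818 66 390
chockA scene [431.3  -5.2] -22.2 0.082 66 390
chockA both [431.4  -5. ] -19.6 3.957 66 390
chockB top [ 439.2 -279.3] -24.3 0.206 301 346
chockB scene [ 437.1 -281.5] -24.6 0.121 301 346
chockB both [ 437.6 -279.8] -22.3 0.346 301 346
stopper top [ 441.5 -136.5] 2.3 0.171 154 214
stopper scene [ 441.7 -137.3] -0.5 0.158 154 214
stopper both [ 442.2 -136.5] -0.2 0.335 154 214
ring_large top [438.1 141.7] -2.5 0.09 370 429
ring_large scene [427.7 135.3] 6.0 0.256 370 429
ring_large both [437.3 139.4] 0.5 0.393 370 429
ring_small top [443.8 285.2] -4.1 0.161 192 253
ring_small scene [437.  280.5] 1.1 0.329 192 253
ring_small both [442.8 282.9] -1.8 0.548 192 253
orange top [590.6 -14.7] 5.8 0.068 2859 4026
orange scene [590.  -15.9] 5.7 0.034 2859 4026
orange both [590.7 -15. ] 5.6 0.102 2859 4026
blue top [590.2 258.3] 4.1 0.039 2954 4866
blue scene [592.1 257. ] 3.1 0.032 2954 4866
blue both [591.1 257.7] 3.6 0.075 2954 4866
white top [ 628.6 -263.3] 6.5 0.036 2969 3393
white scene [ 623.4 -267.2] 6.3 0.059 2969 3393
white both [ 626.4 -264.5] 6.2 0.122 2969 3393
tape [[0.392 0.442 0.04 ]]
carton [[ 0.394 -0.451  0.04 ]]
brown [[0.328 0.082 0.02 ]]
purple [[0.306 0.175 0.02 ]]
g1 [[ 0.331 -0.217  0.02 ]]
```

```bash
cat > go.py <<'E'
import sys
from h import *
# target x y z (mm) yaw(deg, tool x axis)
x,y,z,yaw=map(float,sys.argv[1:5])
s=bot.read_state();Rc=R.from_quat(s["eef_rot"])
Rt=R.from_euler("z",yaw,degrees=True)*R.from_euler("x",180,degrees=True)
d=Rc.inv().apply(np.array([x,y,z])/1e3-s["eef_pos"]);r=(Rc.inv()*Rt).as_rotvec(degrees=True)
print("shift m",d.round(4),"turn",r.round(2),"| now",(s["eef_pos"]*1e3).round(1),"t",round(s["time"],2),"F",s["ft_force"].round(1),"gap",round(s["finger_gap"],4))
E
python3 go.py 446 -283.5 150 -24
```

```text
shift m [ 0.3534 -0.1569  0.0684] turn [-5.000e-02  1.000e-02  3.957e+01] | now [ 147.7 -529.6  218.3] t 0.25 F [ 0.2 -0.4 -0.4] gap 0.0932
```

```bash
python3 -m jog '[[0.05,-0.022,0.01,0,0,8,1],[0.1,-0.044,0.02,0,0,16,1],[0.15,-0.066,0.03,0,0,24,1],[0.2,-0.088,0.04,0,0,32,1],[0.25,-0.11,0.05,0,0,39.6,1],[0.3,-0.132,0.06,0,0,39.6,1],[0.353,-0.157,0.068,0,0,39.6,1],[0.353,-0.157,0.068,0,0,39.6,1],[0.353,-0.157,0.068,0,0,39.6,1],[0.353,-0.157,0.068,0,0,39.6,1]]'
cat > wf.py <<'E'
# wrist fit: name kind seed p0 ; prints fit
import sys
from fit import *
tag=sys.argv[1]
s=bot.read_state();f=grab_frame("wrist");c=cam(f,s);img=f["frame"];out=img.copy()
for a in sys.argv[2:]:
    sh,k,x,y,yaw,z=a.split(",");x,y,yaw,z=float(x)/1e3,float(y)/1e3,np.radians(float(yaw)),float(z)/1e3
    q=w2p(c,[[x,y,z+.012]])[0];m=seg(img,k,(int(q[0]),int(q[1])),100)
    p,e=fit([(c,m)],sh,[x,y,yaw],z=z,sym=sh[0] in "rs")
    print(sh,"seed",q.round(),"area",m.sum(),"->",(p[:2]*1e3).round(1),"yaw",np.degrees(p[2]).round(1),"err",round(e,3))
    r=(render(c,SH[sh],[*p,z],img.shape[:2],S=2)>.5).astype(np.uint8)
    cv2.drawContours(out,cv2.findContours(r,0,1)[0],-1,(0,255,255),1);cv2.drawContours(out,cv2.findContours(m,0,1)[0],-1,(255,0,255),1)
cv2.imwrite(f"pics/{tag}.png",out)
E
python3 wf.py w1 chock,orange,438,-280,-24,0; python3 go.py 446 -283.5 5 -24
```

```text
time: 1.25
eef_pos: [0.4462, -0.2825, 0.1502]
eef_rot: [0.978, -0.206, -0.0, -0.0]
ft_force: [-0.7, -0.1, -0.1]
finger_gap: 0.0927
chock seed [319. 198.] area 1498 -> [ 437.2 -276.6] yaw -27.3 err 0.299
shift m [ 0.0004 -0.0004  0.1455] turn [0.02 0.03 0.07] | now [ 445.5 -283.7  150.5] t 1.3 F [-0.5 -1.8 -0.9] gap 0.0926
```

View pics/w1.png

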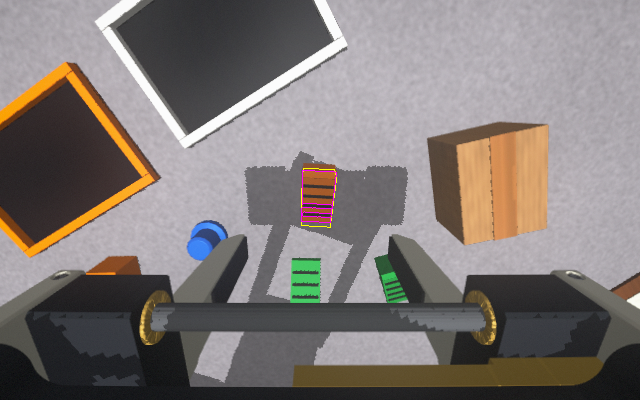

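```bash
sed -i 's/m=(H>6)&(H<22)&(S>170)&(V>60)/m=(H>4)\&(H<22)\&(S>170)\&(V>25)/; s/    m&=w$/    m\&=w\n    if kind!="white": m=cv2.morphologyEx(m,cv2.MORPH_CLOSE,np.ones((5,5),np.uint8))/' fit.py
python3 wf.py w2 chock,orange,438,-280,-24,0; python3 - <<'E'
import cv2;f=cv2.imread("pics/w2.png");cv2.imwrite("pics/w2c.png",cv2.resize(f[150:240,270:370],None,fx=6,fy=6,interpolation=cv2.INTER_NEAREST))
E
```

```text
chock seed [318. 198.] area 1691 -> [ 436.9 -276.4] yaw -26.8 err 0.147
```

View pics/w2c.png

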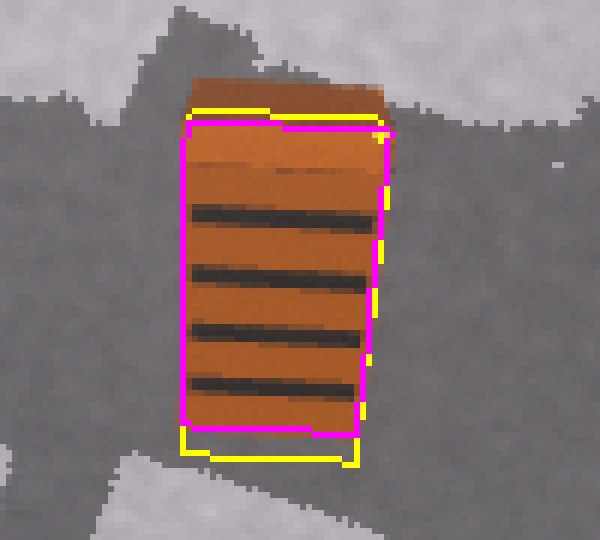

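```bash
sed -i 's/(S>170)&(V>25)/(S>110)\&(V>25)/' fit.py
python3 wf.py w3 chock,orange,438,-280,-24,0; python3 - <<'E'
import cv2;f=cv2.imread("pics/w3.png");cv2.imwrite("pics/w3c.png",cv2.resize(f[150:240,270:370],None,fx=6,fy=6,interpolation=cv2.INTER_NEAREST))
E
```

```text
chock seed [317. 198.] area 1956 -> [ 441.9 -278.8] yaw -26.9 err 0.017
```

View pics/w3c.png

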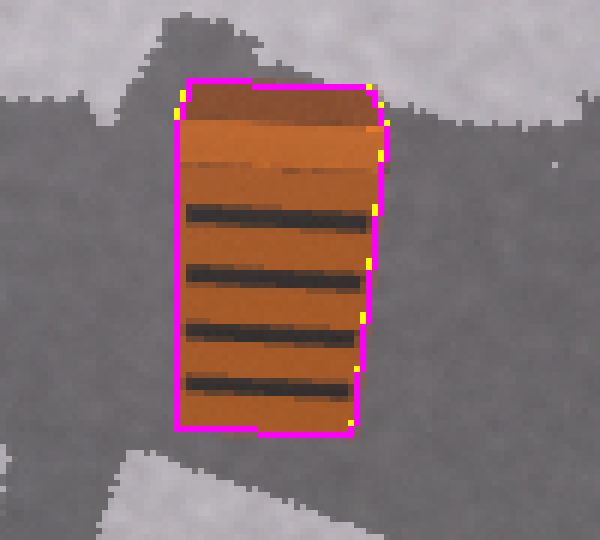

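The fit is now very good (1.7 % error). This chock is at (442,-279), yaw -27°, with its high end pointing +x. I'll grasp it 7 mm toward the high end.

```bash
python3 go.py 448 -282 4.5 -27
```

```text
shift m [ 0.0017 -0.004   0.1464] turn [ 0.03 -0.01  2.91] | now [ 444.8 -284.9  150.9] t 1.4 F [-0.1 -0.1  0.4] gap 0.0933
```

```bash
python3 -m jog '[[0.002,-0.003,0.05,0,0,3,1],[0.002,-0.003,0.1,0,0,3,1],[0.002,-0.003,0.13,0,0,3,1],[0.002,-0.003,0.146,0,0,3,1],[0.002,-0.003,0.146,0,0,3,1],[0.002,-0.003,0.146,0,0,3,-1],[0.002,-0.003,0.146,0,0,3,-1],[0.002,-0.003,0.146,0,0,3,-1],[0.002,-0.003,0.146,0,0,3,-1],[0.002,-0.003,0.146,0,0,3,-1]]'; python3 go.py 448 -282 120 -27
```

```text
time: 2.4
eef_pos: [0.4489, -0.2821, 0.0053]
eef_rot: [0.972, -0.234, 0.001, 0.0]
ft_force: [0.3, 0.4, -0.6]
finger_gap: 0.0575
shift m [-0.0007  0.0004 -0.1147] turn [ 0.02 -0.07 -0.02] | now [ 448.9 -282.1    5.3] t 2.4 F [ 0.3  0.4 -0.6] gap 0.0575
```

```bash
python3 -m jog '[[0,0,0,0,0,0,-1],[0,0,0,0,0,0,-1],[0,0,0,0,0,0,-1],[0,0,0,0,0,0,-1],[0,0,0,0,0,0,-1],[0,0,-0.02,0,0,0,-1],[0,0,-0.06,0,0,0,-1],[0,0,-0.1,0,0,0,-1],[0,0,-0.1,0,0,0,-1],[0,0,-0.1,0,0,0,-1]]'; python3 go.py 601.4 -52.4 110 5.7
```

```text
time: 3.4
eef_pos: [0.4489, -0.2821, 0.1052]
eef_rot: [0.972, -0.234, 0.001, 0.0]
ft_force: [-0.3, 0.6, -1.6]
finger_gap: 0.0359
shift m [ 0.0315 -0.2739 -0.0049] turn [  0.05  -0.08 -32.72] | now [ 448.9 -282.1  105.2] t 3.4 F [-0.3  0.6 -1.6] gap 0.0359
```

```bash
python3 -m jog '[[0.005,-0.04,0,0,0,-5,-1],[0.01,-0.08,0,0,0,-10,-1],[0.014,-0.12,0,0,0,-15,-1],[0.018,-0.16,0,0,0,-20,-1],[0.022,-0.2,0,0,0,-25,-1],[0.027,-0.24,0,0,0,-30,-1],[0.0315,-0.274,0,0,0,-32.7,-1],[0.0315,-0.274,0,0,0,-32.7,-1],[0.0315,-0.274,0.02,0,0,-32.7,-1],[0.0315,-0.274,0.04,0,0,-32.7,-1]]'; python3 wf.py w4 chock,orange,594,-53,5.7,60 tray,orange,590.6,-15.3,5.7,0;  python3 go.py 601.4 -52.4 9.5 5.7
```

```text
time: 4.4
eef_pos: [0.6001, -0.0519, 0.0626]
eef_rot: [0.999, 0.05, -0.001, -0.0]
ft_force: [-0.1, 0.5, -1.0]
finger_gap: 0.0357
chock seed [319. 264.] area 7703 -> [605.7 -51. ] yaw 2.3 err 0.22
tray seed [274. 226.] area 16 -> [590.6 -15.3] yaw 5.7 err 191.5
shift m [0.0043 0.0014 0.0491] turn [-0.17  0.48 -0.05] | now [597.4 -51.6  58.6] t 4.45 F [-1.1 -0.4 -2.9] gap 0.0361
```

View pics/w4.png

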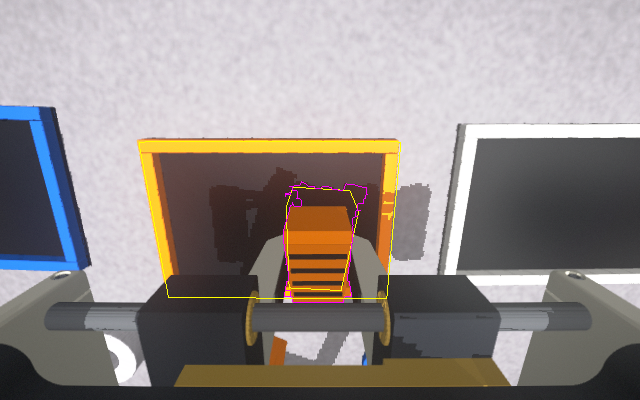

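```bash
python3 -m jog '[[0.003,0.001,0.02,0,0,0,-1],[0.003,0.001,0.035,0,0,0,-1],[0.003,0.001,0.044,0,0,0,-1],[0.003,0.001,0.048,0,0,0,-1],[0.003,0.001,0.048,0,0,0,-1],[0.003,0.001,0.048,0,0,0,-1],[0.003,0.001,0.048,0,0,0,-1],[0.003,0.001,0.048,0,0,0,-1],[0.003,0.001,0.048,0,0,0,-1],[0.003,0.001,0.048,0,0,0,-1]]'; python3 go.py 601.4 -52.4 9.5 5.7
```

```text
time: 5.45
eef_pos: [0.6044, -0.0528, 0.017]
eef_rot: [0.999, 0.05, 0.0, 0.0]
ft_force: [0.1, -0.5, -1.5]
finger_gap: 0.0359
shift m [-0.003  -0.0007  0.0075] turn [ 0.01 -0.03 -0.02] | now [604.4 -52.8  17. ] t 5.45 F [ 0.1 -0.5 -1.5] gap 0.0359
```

```bash
python3 -m jog '[[-0.003,0,0.004,0,0,0,-1],[-0.003,0,0.0075,0,0,0,-1],[-0.003,0,0.0075,0,0,0,-1],[-0.003,0,0.0075,0,0,0,0.05],[-0.003,0,0.0075,0,0,0,0.05],[-0.003,0,0.0075,0,0,0,0.05],[-0.003,0,0.0075,0,0,0,0.05],[-0.003,0,-0.03,0,0,0,0.05],[-0.003,0,-0.08,0,0,0,0.05],[-0.003,0,-0.1,0,0,0,0.05]]'; python3 go.py 438 -8 150 -22
```

```text
time: 6.45
eef_pos: [0.6036, -0.0537, 0.1213]
eef_rot: [0.999, 0.05, 0.003, 0.001]
ft_force: [0.8, -0.5, 0.6]
finger_gap: 0.0489
shift m [-0.1601 -0.0618 -0.0299] turn [ 0.05 -0.38 27.68] | now [603.6 -53.7 121.3] t 6.45 F [ 0.8 -0.5  0.6] gap 0.0489
```

```bash
python3 -m jog '[[-0.04,-0.015,-0.01,0,0,7,1],[-0.08,-0.03,-0.02,0,0,14,1],[-0.12,-0.045,-0.03,0,0,21,1],[-0.16,-0.062,-0.033,0,0,27.7,1],[-0.16,-0.062,-0.033,0,0,27.7,1],[-0.16,-0.062,-0.033,0,0,27.7,1],[-0.16,-0.062,-0.033,0,0,27.7,1],[-0.16,-0.062,-0.033,0,0,27.7,1],[-0.16,-0.062,-0.033,0,0,27.7,1],[-0.16,-0.062,-0.033,0,0,27.7,1]]'; python3 wf.py w5 chock,orange,432,-5,-22,0;  python3 go.py 438 -8 150 -22
```

```text
time: 7.45
eef_pos: [0.4364, -0.0075, 0.1493]
eef_rot: [0.982, -0.191, -0.0, -0.0]
ft_force: [-0.1, 0.8, -0.0]
finger_gap: 0.093
chock seed [318. 196.] area 1966 -> [433.5  -3.5] yaw -22.1 err 0.021
shift m [ 0.0018 -0.0001 -0.0007] turn [ 0.    0.04 -0.03] | now [436.3  -7.4 149.3] t 7.5 F [ 0.6 -0.   0.5] gap 0.0931
```

View pics/w5.png

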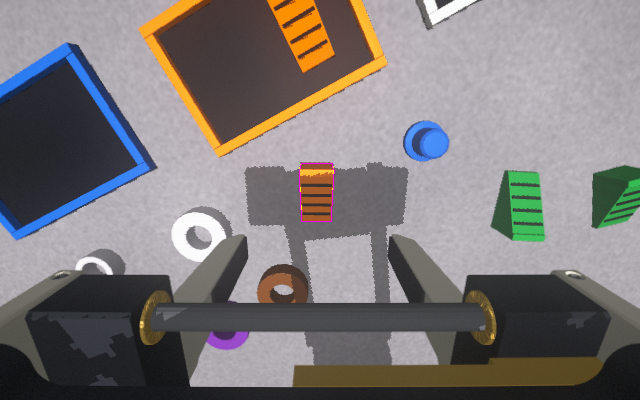

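```bash
python3 -m jog '[[0.003,-0.0025,0.05,0,0,0,1],[0.003,-0.0025,0.1,0,0,0,1],[0.003,-0.0025,0.13,0,0,0,1],[0.003,-0.0025,0.145,0,0,0,1],[0.003,-0.0025,0.145,0,0,0,-1],[0.003,-0.0025,0.145,0,0,0,-1],[0.003,-0.0025,0.145,0,0,0,-1],[0.003,-0.0025,0.145,0,0,0,-1],[0.003,-0.0025,0.145,0,0,0,-1],[0.003,-0.0025,0.145,0,0,0,-1]]'; python3 -m jog '[[0,0,0,0,0,0,-1],[0,0,0,0,0,0,-1],[0,0,0,0,0,0,-1],[0,0,0,0,0,0,-1],[0,0,0,0,0,0,-1],[0,0,-0.02,0,0,0,-1],[0,0,-0.06,0,0,0,-1],[0,0,-0.1,0,0,0,-1],[0,0,-0.1,0,0,0,-1],[0,0,-0.1,0,0,0,-1]]';  python3 go.py 593.8 23.2 60 5.7
```

```text
time: 8.5
eef_pos: [0.44, -0.0061, 0.0052]
eef_rot: [0.982, -0.191, 0.001, 0.0]
ft_force: [1.2, 0.0, -0.8]
finger_gap: 0.0497
time: 9.5
eef_pos: [0.44, -0.0061, 0.105]
eef_rot: [0.982, -0.191, 0.001, 0.0]
ft_force: [-0.3, 0.3, -0.6]
finger_gap: 0.0359
shift m [ 0.1315 -0.0848  0.0452] turn [ 1.000e-02 -1.000e-01 -2.773e+01] | now [440.   -6.1 105. ] t 9.5 F [-0.3  0.3 -0.6] gap 0.0359
```

```bash
python3 -m jog '[[0.033,-0.021,0,0,0,-7,-1],[0.066,-0.042,0,0,0,-14,-1],[0.099,-0.063,0,0,0,-21,-1],[0.1315,-0.085,0,0,0,-27.7,-1],[0.1315,-0.085,0.03,0,0,-27.7,-1],[0.1315,-0.085,0.06,0,0,-27.7,-1],[0.1315,-0.085,0.08,0,0,-27.7,-1],[0.1315,-0.085,0.085,0,0,-27.7,-1],[0.1315,-0.085,0.085,0,0,-27.7,-1],[0.1315,-0.085,0.085,0,0,-27.7,-1]]';  python3 go.py 593.8 23.2 9.5 5.7
```

```text
time: 10.5
eef_pos: [0.5936, 0.0234, 0.0198]
eef_rot: [0.999, 0.049, 0.0, -0.0]
ft_force: [-0.2, -0.2, -1.2]
finger_gap: 0.036
shift m [0.0001 0.0002 0.0103] turn [-0.   -0.01 -0.03] | now [593.6  23.4  19.8] t 10.5 F [-0.2 -0.2 -1.2] gap 0.036
```

```bash
python3 -m jog '[[0,0,0.005,0,0,0,-1],[0,0,0.0105,0,0,0,-1],[0,0,0.0105,0,0,0,-1],[0,0,0.0105,0,0,0,0.05],[0,0,0.0105,0,0,0,0.05],[0,0,0.0105,0,0,0,0.05],[0,0,0.0105,0,0,0,0.05],[0,0,-0.03,0,0,0,0.05],[0,0,-0.08,0,0,0,0.05],[0,0,-0.1,0,0,0,0.05]]'; python3 go.py 442 -137 150 0
```

```text
time: 11.5
eef_pos: [0.5958, 0.0231, 0.1244]
eef_rot: [0.999, 0.05, 0.003, 0.001]
ft_force: [0.9, -0.6, 0.6]
finger_gap: 0.0485
shift m [-0.1688  0.1442 -0.0265] turn [ 0.07 -0.38  5.68] | now [595.8  23.1 124.4] t 11.5 F [ 0.9 -0.6  0.6] gap 0.0485
```

```bash
python3 -m jog '[[-0.03,0.026,-0.01,0,0,5.7,1],[-0.06,0.052,-0.02,0,0,5.7,1],[-0.09,0.078,-0.03,0,0,5.7,1],[-0.12,0.104,-0.03,0,0,5.7,1],[-0.15,0.13,-0.03,0,0,5.7,1],[-0.167,0.144,-0.03,0,0,5.7,1],[-0.167,0.144,-0.03,0,0,5.7,1],[-0.167,0.144,-0.03,0,0,5.7,1],[-0.167,0.144,-0.03,0,0,5.7,1],[-0.167,0.144,-0.03,0,0,5.7,1]]'; python3 wf.py w6 stopper,blue,442,-137,0,0;  python3 go.py 442 -137 12 0
```

```text
time: 12.5
eef_pos: [0.4422, -0.1356, 0.1496]
eef_rot: [1.0, 0.0, 0.0, -0.0]
ft_force: [-0.3, -0.2, 0.3]
finger_gap: 0.093
stopper seed [319. 192.] area 1110 -> [ 444.8 -135.2] yaw 0.7 err 0.107
shift m [-1.000e-04  1.400e-03  1.375e-01] turn [-0.01 -0.    0.06] | now [ 442.1 -135.6  149.5] t 12.55 F [-0.1  0.3 -0.8] gap 0.0931
```

View pics/w6.png

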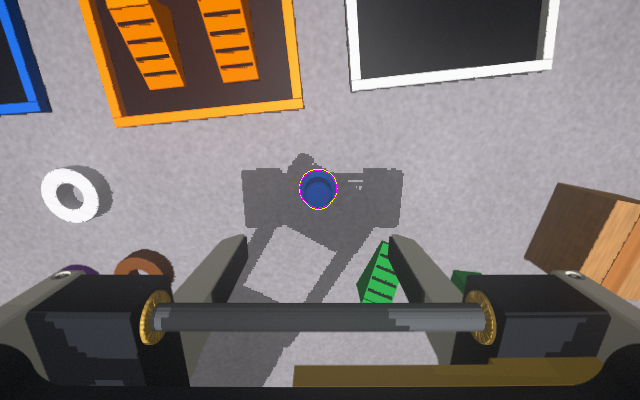

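Both chocks lie in the orange tray. The stopper is at about (318,190).

```bash
python3 -m jog '[[0.002,0,0.05,0,0,0,1],[0.002,0,0.1,0,0,0,1],[0.002,0,0.125,0,0,0,1],[0.002,0,0.137,0,0,0,1],[0.002,0,0.137,0,0,0,-1],[0.002,0,0.137,0,0,0,-1],[0.002,0,0.137,0,0,0,-1],[0.002,0,0.137,0,0,0,-1],[0.002,0,0.137,0,0,0,-1],[0.002,0,0.137,0,0,0,-1]]'; python3 -m jog '[[0,0,0,0,0,0,-1],[0,0,0,0,0,0,-1],[0,0,0,0,0,0,-1],[0,0,0,0,0,0,-1],[0,0,0,0,0,0,-1],[0,0,-0.02,0,0,0,-1],[0,0,-0.06,0,0,0,-1],[0,0,-0.1,0,0,0,-1],[0,0,-0.1,0,0,0,-1],[0,0,-0.1,0,0,0,-1]]';  python3 go.py 591 257.5 110 3.5
```

```text
time: 13.55
eef_pos: [0.4438, -0.1365, 0.0132]
eef_rot: [1.0, -0.0, 0.001, 0.0]
ft_force: [0.3, -0.8, 0.5]
finger_gap: 0.0495
time: 14.55
eef_pos: [0.444, -0.1366, 0.1133]
eef_rot: [1.0, -0.0, 0.001, 0.001]
ft_force: [-0.5, -0.2, 0.2]
finger_gap: 0.0292
shift m [ 0.1468 -0.3942  0.0032] turn [ 0.07 -0.11 -3.52] | now [ 444.  -136.6  113.3] t 14.55 F [-0.5 -0.2  0.2] gap 0.0292
```

```bash
python3 -m jog '[[0.015,-0.04,0,0,0,-3.5,-1],[0.03,-0.08,0,0,0,-3.5,-1],[0.045,-0.12,0,0,0,-3.5,-1],[0.06,-0.16,0,0,0,-3.5,-1],[0.075,-0.2,0,0,0,-3.5,-1],[0.09,-0.24,0,0,0,-3.5,-1],[0.105,-0.28,0,0,0,-3.5,-1],[0.12,-0.32,0,0,0,-3.5,-1],[0.135,-0.36,0,0,0,-3.5,-1],[0.147,-0.394,0,0,0,-3.5,-1]]';python3 -m jog '[[0,0,0.03,0,0,0,-1],[0,0,0.06,0,0,0,-1],[0,0,0.08,0,0,0,-1],[0,0,0.085,0,0,0,-1],[0,0,0.085,0,0,0,-1],[0,0,0.085,0,0,0,-1],[0,0,0.085,0,0,0,-1],[0,0,0.085,0,0,0,-1],[0,0,0.085,0,0,0,-1],[0,0,0.085,0,0,0,-1]]'; python3 wf.py w7; python3 go.py 591 257.5 17 3.5
```

```text
time: 15.55
eef_pos: [0.5899, 0.2595, 0.1099]
eef_rot: [1.0, 0.031, -0.002, 0.0]
ft_force: [0.2, -0.4, -0.6]
finger_gap: 0.0295
time: 16.55
eef_pos: [0.5909, 0.2576, 0.0283]
eef_rot: [1.0, 0.03, 0.0, -0.0]
ft_force: [0.6, -0.3, 0.2]
finger_gap: 0.029
shift m [0.0001 0.0001 0.0111] turn [-0.01 -0.04 -0.03] | now [590.8 257.6  28.1] t 16.6 F [0.1 0.6 0.2] gap 0.0291
```

View pics/w7.png

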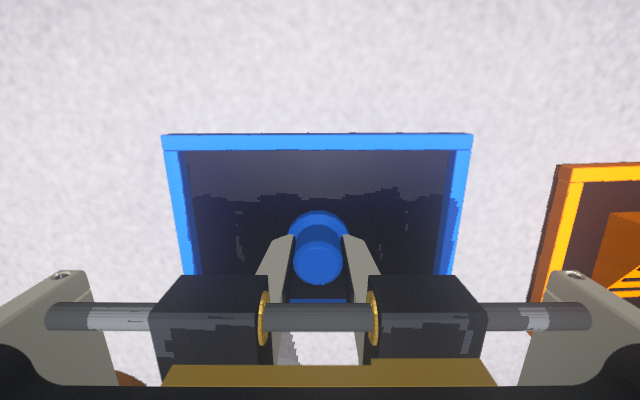

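```bash
python3 -m jog '[[0,0,0.005,0,0,0,-1],[0,0,0.0105,0,0,0,-1],[0,0,0.0105,0,0,0,-1],[0,0,0.0105,0,0,0,-1],[0,0,0.0105,0,0,0,0.1],[0,0,0.0105,0,0,0,0.1],[0,0,0.0105,0,0,0,0.1],[0,0,0.0105,0,0,0,0.1],[0,0,-0.02,0,0,0,0.1],[0,0,-0.06,0,0,0,0.1]]'; python3 -m jog '[[0,0,-0.03,0,0,0,1],[0,0,-0.06,0,0,0,1],[-0.03,0.02,-0.06,0,0,0,1],[-0.06,0.045,-0.06,0,0,0,1],[-0.09,0.067,-0.06,0,0,0,1],[-0.12,0.09,-0.06,0,0,0,1],[-0.15,0.115,-0.06,0,0,0,1],[-0.158,0.125,-0.06,0,0,0,1],[-0.158,0.125,-0.06,0,0,0,1],[-0.158,0.125,-0.06,0,0,0,1]]'; python3 go.py 438 141 150 0;python3 wf.py w8 ring_large,white,438,141,0,0
```

```text
time: 17.6
eef_pos: [0.5887, 0.257, 0.0859]
eef_rot: [1.0, 0.03, -0.003, 0.001]
ft_force: [0.0, 0.1, 0.3]
finger_gap: 0.0512
time: 18.6
eef_pos: [0.442, 0.1235, 0.1482]
eef_rot: [1.0, 0.03, 0.001, -0.0]
ft_force: [-0.3, 0.6, -0.4]
finger_gap: 0.0931
shift m [-0.0029 -0.0177 -0.0018] turn [-0.02 -0.12  3.42] | now [442.  123.5 148.2] t 18.6 F [-0.3  0.6 -0.4] gap 0.0931
ring_large seed [302. 195.] area 19069 -> [441.8 141.3] yaw 2.4 err 0.876
```

View pics/w8.png

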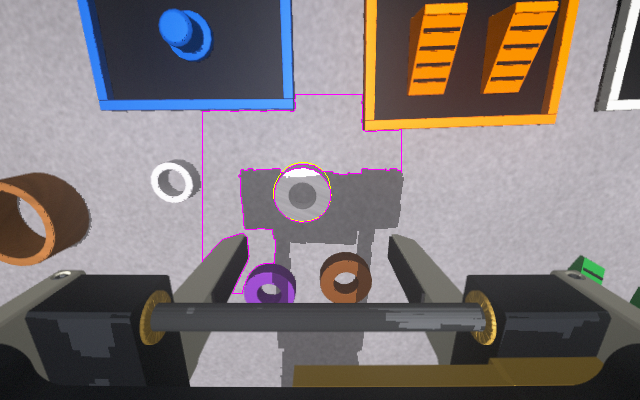

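The stopper stands in the blue tray. The large ring is at (302,194), partly in shadow, so I'll zoom in and read its outline.

```bash
cat > ov.py <<'E'
import sys
from fit import *
tag,x0,y0,x1,y1,k=sys.argv[1],*map(int,sys.argv[2:7])
s=bot.read_state();f=grab_frame("wrist");c=cam(f,s);im=cv2.resize(f["frame"][y0:y1,x0:x1],None,fx=k,fy=k,interpolation=cv2.INTER_CUBIC)
for a in sys.argv[7:]:
    r,x,y,z=map(float,a.split(","))
    q=w2p(c,disc(r/1e3,z/1e3)+[x/1e3,y/1e3,0]);q=((q+.5-[x0,y0])*k)
    cv2.polylines(im,[q.round().astype(np.int32)],True,(0,255,255),1)
cv2.imwrite(f"pics/{tag}.png",im);print(s["eef_pos"].round(4))
E
python3 ov.py r1 250 150 355 235 7 32,439,141,22 15,439,141,22
```

```text
[0.4421 0.1237 0.1481]
```

View pics/r1.png

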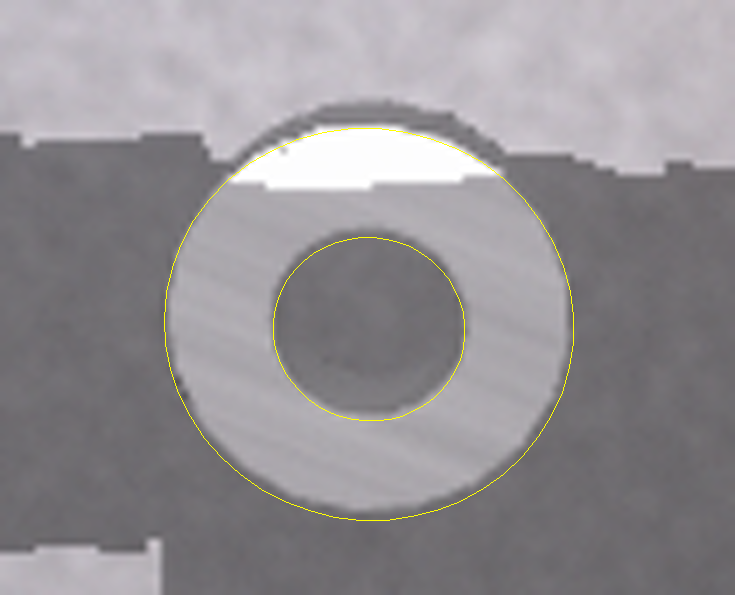

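```bash
python3 -m jog '[[-0.0014,-0.0177,0.03,0,0,3.4,1],[-0.0014,-0.0177,0.07,0,0,3.4,1],[-0.0014,-0.0177,0.11,0,0,3.4,1],[-0.0014,-0.0177,0.135,0,0,3.4,1],[-0.0014,-0.0177,0.1435,0,0,3.4,1],[-0.0014,-0.0177,0.1435,0,0,3.4,-1],[-0.0014,-0.0177,0.1435,0,0,3.4,-1],[-0.0014,-0.0177,0.1435,0,0,3.4,-1],[-0.0014,-0.0177,0.1435,0,0,3.4,-1],[-0.0014,-0.0177,0.1435,0,0,3.4,-1]]'; python3 -m jog '[[0,0,0,0,0,0,-1],[0,0,0,0,0,0,-1],[0,0,0,0,0,0,-1],[0,0,-0.02,0,0,0,-1],[0,0,-0.06,0,0,0,-1],[0,0,-0.1,0,0,0,-1],[0,0,-0.1,0,0,0,-1],[0,0,-0.1,0,0,0,-1],[0,0,-0.1,0,0,0,-1],[0,0,-0.1,0,0,0,-1]]';  python3 go.py 626.4 -264.5 110 6.2
```

```text
time: 19.7
eef_pos: [0.4391, 0.1409, 0.0053]
eef_rot: [1.0, 0.001, 0.001, -0.0]
ft_force: [0.1, -0.0, 5.4]
finger_gap: 0.062
time: 20.7
eef_pos: [0.4367, 0.1407, 0.1027]
eef_rot: [1.0, 0.001, -0.002, 0.0]
ft_force: [-0.2, -0.5, -2.3]
finger_gap: 0.0623
shift m [ 0.1892  0.4054 -0.0079] turn [ 0.    0.19 -6.13] | now [436.7 140.7 102.7] t 20.7 F [-0.2 -0.5 -2.3] gap 0.0623
```

```bash
python3 ov.py r2 150 140 490 340 2 32,439,141,120 15,439,141,120
```

```text
[0.4367 0.1407 0.1027]
```

View pics/r2.png

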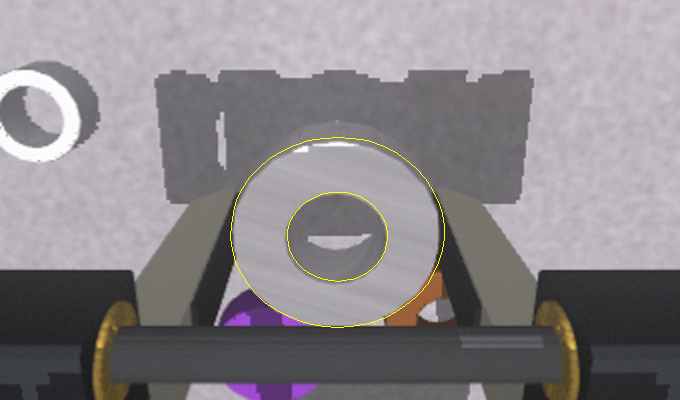

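```bash
python3 -m jog '[[0.017,0.037,0,0,0,-2,-1],[0.035,0.075,0,0,0,-4,-1],[0.053,0.115,0,0,0,-6,-1],[0.071,0.155,0,0,0,-6,-1],[0.09,0.195,0,0,0,-6,-1],[0.109,0.235,0,0,0,-6,-1],[0.128,0.275,0,0,0,-6,-1],[0.147,0.315,0,0,0,-6,-1],[0.166,0.36,0,0,0,-6,-1],[0.187,0.405,0,0,0,-6,-1]]';python3 -m jog '[[0,0,0.03,0,0,0,-1],[0,0,0.06,0,0,0,-1],[0,0,0.08,0,0,0,-1],[0,0,0.08,0,0,0,-1],[0,0,0.08,0,0,0,-1],[0,0,0.08,0,0,0,-1],[0,0,0.08,0,0,0,-1],[0,0,0.08,0,0,0,-1],[0,0,0.08,0,0,0,-1],[0,0,0.08,0,0,0,-1]]'; python3 wf.py w9; python3 go.py 626 -264.5 9.5 6.2
```

```text
time: 21.75
eef_pos: [0.6253, -0.2653, 0.1023]
eef_rot: [0.999, 0.053, -0.001, -0.001]
ft_force: [1.2, -0.0, -1.7]
finger_gap: 0.0621
time: 22.75
eef_pos: [0.6258, -0.264, 0.0247]
eef_rot: [0.999, 0.053, 0.0, 0.0]
ft_force: [0.4, 0.3, -1.8]
finger_gap: 0.0621
shift m [0.0002 0.0006 0.015 ] turn [ 0.02 -0.02 -0.12] | now [ 625.7 -264.    24.5] t 22.8 F [-0.5 -0.2 -1.7] gap 0.062
```

View pics/w9.png

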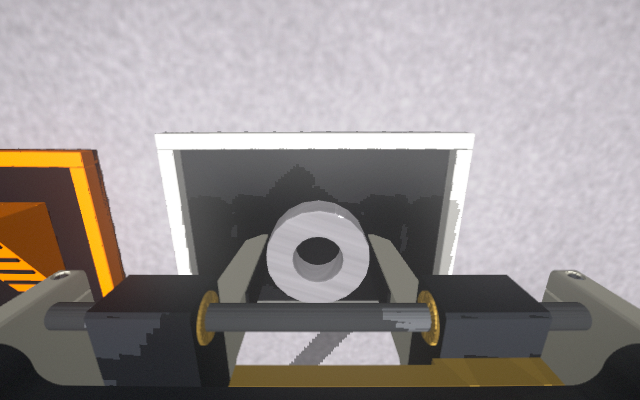

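```bash
python3 -m jog '[[0,0,0.007,0,0,0,-1],[0,0,0.012,0,0,0,-1],[0,0,0.0155,0,0,0,-1],[0,0,0.0155,0,0,0,-1],[0,0,0.0155,0,0,0,0.8],[0,0,0.0155,0,0,0,0.8],[0,0,0.0155,0,0,0,0.8],[0,0,0.0155,0,0,0,0.8],[0,0,-0.025,0,0,0,0.8],[0,0,-0.075,0,0,0,0.8]]'; python3 -m jog '[[0,0,-0.03,0,0,0,0.8],[0,0,-0.05,0,0,0,0.8],[0,0,-0.05,0,0,0,0.8],[0,0,-0.05,0,0,0,0.8],[0,0,-0.05,0,0,0,0.8],[0,0,-0.05,0,0,0,0.8],[0,0,-0.05,0,0,0,0.8],[0,0,-0.05,0,0,0,0.8],[0,0,-0.05,0,0,0,0.8],[0,0,-0.05,0,0,0,0.8]]'; python3 ov.py r3 250 150 385 245 5 32,626,-264,26 15,626,-264,26;python3 go.py 444 285 150 0
```

```text
time: 23.8
eef_pos: [0.6236, -0.2628, 0.0967]
eef_rot: [0.999, 0.053, -0.003, -0.002]
ft_force: [0.4, -0.8, 0.6]
finger_gap: 0.0837
time: 24.8
eef_pos: [0.6256, -0.264, 0.149]
eef_rot: [0.999, 0.053, -0.0, -0.0]
ft_force: [-1.0, 0.1, 0.6]
finger_gap: 0.0837
[ 0.6256 -0.264   0.149 ]
shift m [-0.1225 -0.5651 -0.0009] turn [ 0.   -0.    6.07] | now [ 625.6 -264.   149.1] t 24.85 F [-0.8  0.4 -0.2] gap 0.0837
```

View pics/r3.png

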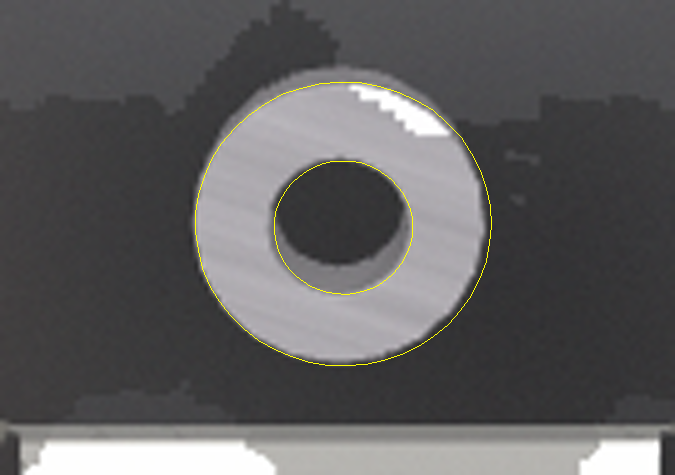

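```bash
python3 -m jog '[[-0.009,-0.042,0,0,0,6,1],[-0.018,-0.085,0,0,0,6,1],[-0.028,-0.13,0,0,0,6,1],[-0.038,-0.175,0,0,0,6,1],[-0.048,-0.22,0,0,0,6,1],[-0.057,-0.265,0,0,0,6,1],[-0.067,-0.31,0,0,0,6,1],[-0.077,-0.355,0,0,0,6,1],[-0.087,-0.4,0,0,0,6,1],[-0.0965,-0.445,0,0,0,6,1]]';python3 -m jog '[[-0.013,-0.04,0,0,0,0,1],[-0.026,-0.08,0,0,0,0,1],[-0.039,-0.117,0,0,0,0,1],[-0.039,-0.117,0,0,0,0,1],[-0.039,-0.117,0,0,0,0,1],[-0.039,-0.117,0,0,0,0,1],[-0.039,-0.117,0,0,0,0,1],[-0.039,-0.117,0,0,0,0,1],[-0.039,-0.117,0,0,0,0,1],[-0.039,-0.117,0,0,0,0,1]]'; python3 ov.py r4 250 150 385 245 5 23,444,285,22 15,444,285,22;python3 go.py 444 285 4.5 0
```

```text
time: 25.85
eef_pos: [0.4818, 0.17, 0.1496]
eef_rot: [1.0, 0.001, 0.001, -0.0]
ft_force: [0.8, 0.1, -0.3]
finger_gap: 0.0928
time: 26.85
eef_pos: [0.4437, 0.2848, 0.1492]
eef_rot: [1.0, 0.0, -0.0, 0.0]
ft_force: [-0.5, 0.2, -0.6]
finger_gap: 0.0926
[0.4437 0.2848 0.1492]
shift m [ 4.000e-04 -1.000e-04  1.447e-01] turn [ 0.   -0.    0.03] | now [443.6 284.9 149.2] t 26.9 F [ 0.2  1.1 -1.2] gap 0.0929
```

View pics/r4.png

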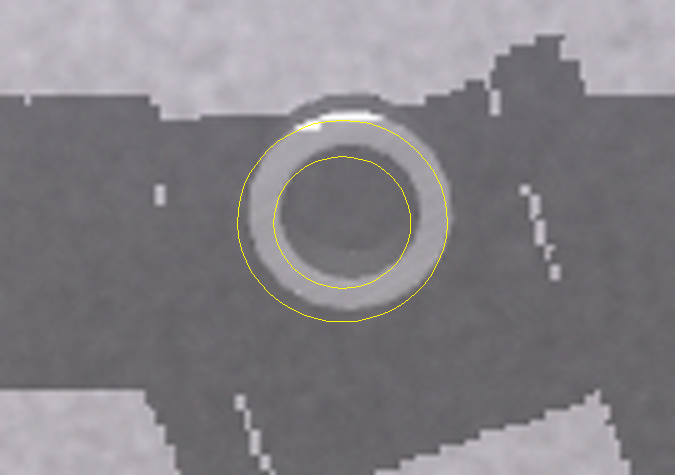

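```bash
python3 -m jog '[[0.0025,0.0015,0.05,0,0,0,1],[0.0025,0.0015,0.1,0,0,0,1],[0.0025,0.0015,0.13,0,0,0,1],[0.0025,0.0015,0.1445,0,0,0,1],[0.0025,0.0015,0.1445,0,0,0,1],[0.0025,0.0015,0.1445,0,0,0,-1],[0.0025,0.0015,0.1445,0,0,0,-1],[0.0025,0.0015,0.1445,0,0,0,-1],[0.0025,0.0015,0.1445,0,0,0,-1],[0.0025,0.0015,0.1445,0,0,0,-1]]'; python3 -m jog '[[0,0,0,0,0,0,-1],[0,0,0,0,0,0,-1],[0,0,0,0,0,0,-1],[0,0,0,0,0,0,-1],[0,0,0,0,0,0,-1],[0,0,-0.02,0,0,0,-1],[0,0,-0.06,0,0,0,-1],[0,0,-0.1,0,0,0,-1],[0,0,-0.1,0,0,0,-1],[0,0,-0.1,0,0,0,-1]]';  python3 go.py 626.5 -263.7 110 6; python3 ov.py r5 200 140 440 320 3 23,446,283.4,122 15,446,283.4,122
```

```text
time: 27.9
eef_pos: [0.4461, 0.2839, 0.0052]
eef_rot: [1.0, 0.001, 0.0, -0.0]
ft_force: [-0.3, 0.4, -0.1]
finger_gap: 0.0575
time: 28.9
eef_pos: [0.4463, 0.284, 0.1052]
eef_rot: [1.0, 0.001, 0.001, -0.0]
ft_force: [0.0, -0.7, -1.4]
finger_gap: 0.0455
shift m [ 0.1795  0.5479 -0.0049] turn [-0.04 -0.11 -5.93] | now [446.3 284.  105.2] t 28.9 F [ 0.  -0.7 -1.4] gap 0.0455
[0.4463 0.284  0.1052]
```

View pics/r5.png

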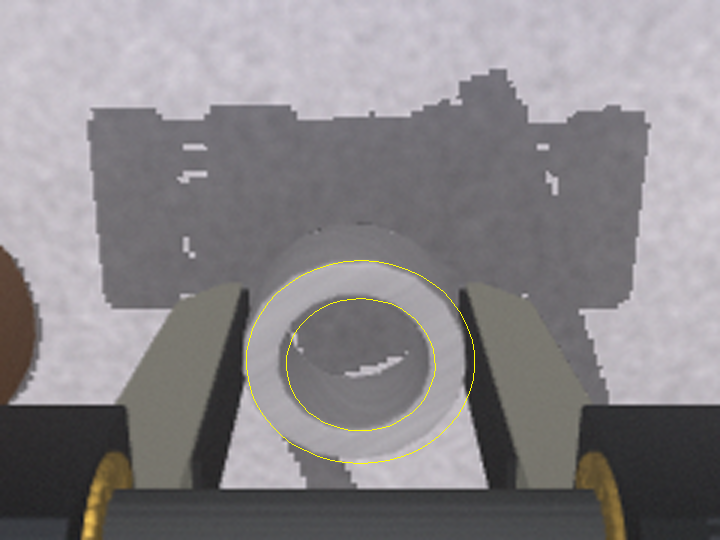

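```bash
python3 -m jog '[[0.012,0.037,0,0,0,-2,-1],[0.025,0.077,0,0,0,-4,-1],[0.038,0.117,0,0,0,-6,-1],[0.051,0.157,0,0,0,-6,-1],[0.064,0.197,0,0,0,-6,-1],[0.078,0.239,0,0,0,-6,-1],[0.092,0.281,0,0,0,-6,-1],[0.106,0.323,0,0,0,-6,-1],[0.12,0.365,0,0,0,-6,-1],[0.133,0.405,0,0,0,-6,-1]]'; python3 go.py 626.5 -263.7 60 6
```

```text
time: 29.95
eef_pos: [0.5785, -0.1225, 0.1022]
eef_rot: [0.999, 0.053, -0.002, -0.001]
ft_force: [0.3, 0.1, -0.4]
finger_gap: 0.0461
shift m [0.0331 0.1455 0.0418] turn [-0.12  0.2   0.04] | now [ 578.5 -122.5  102.2] t 29.95 F [ 0.3  0.1 -0.4] gap 0.0461
```

```bash
python3 -m jog '[[0.009,0.04,0,0,0,0,-1],[0.018,0.08,0,0,0,0,-1],[0.027,0.12,0,0,0,0,-1],[0.032,0.147,0.01,0,0,0,-1],[0.032,0.147,0.03,0,0,0,-1],[0.032,0.147,0.045,0,0,0,-1],[0.032,0.147,0.045,0,0,0,-1],[0.032,0.147,0.045,0,0,0,-1],[0.032,0.147,0.045,0,0,0,-1],[0.032,0.147,0.045,0,0,0,-1]]'; python3 go.py 626.5 -263.7 31 6; python3 ov.py r6 200 140 440 320 3 32,626.5,-263.7,26 23,626.5,-263.7,77.5; python3 - <<'E'
from h import *
f=grab_frame("scene");c=cam(f);q=w2p(c,[[.626,-.264,.04]])[0].astype(int);print(q)
cv2.imwrite("pics/s1.png",cv2.resize(f["frame"][q[1]-55:q[1]+35,q[0]-60:q[0]+60],None,fx=6,fy=6,interpolation=cv2.INTER_CUBIC))
E
```

```text
time: 30.95
eef_pos: [0.6275, -0.2636, 0.0609]
eef_rot: [0.999, 0.053, 0.001, 0.001]
ft_force: [-0.5, -0.0, -0.7]
finger_gap: 0.0455
shift m [-0.0011 -0.      0.0299] turn [ 0.07 -0.09  0.12] | now [ 627.5 -263.6   60.9] t 30.95 F [-0.5 -0.  -0.7] gap 0.0455
[ 0.6275 -0.2636  0.0609]
[188 189]
```

View pics/r6.png

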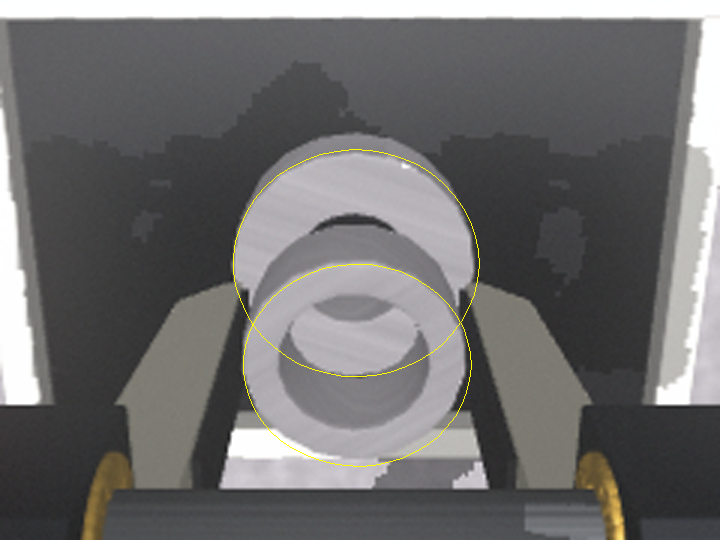

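View pics/s1.png

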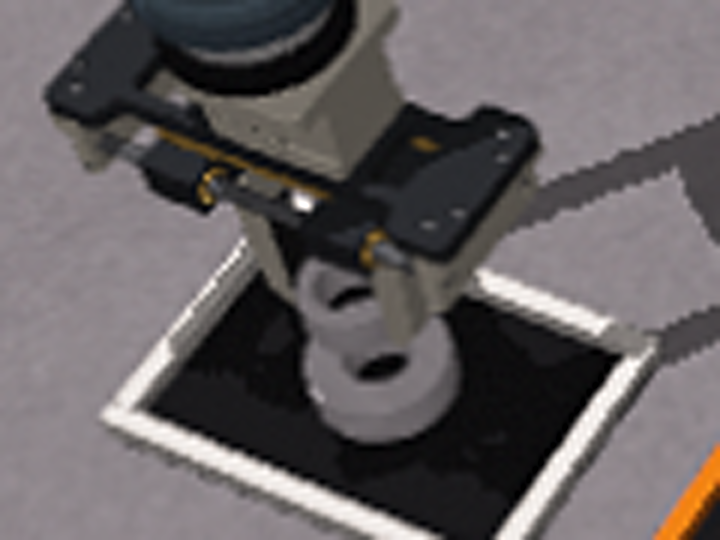

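```bash
python3 -m jog '[[-0.001,0,0.012,0,0,0,-1],[-0.001,0,0.02,0,0,0,-1],[-0.001,0,0.025,0,0,0,-1],[-0.001,0,0.027,0,0,0,-1],[-0.001,0,0.028,0,0,0,-1],[-0.001,0,0.029,0,0,0,-1],[-0.001,0,0.029,0,0,0,-1],[-0.001,0,0.029,0,0,0,-1],[-0.001,0,0.029,0,0,0,-1],[-0.001,0,0.029,0,0,0,-1]]'; python3 go.py 626.5 -263.7 31 6; python3 ov.py r7 200 140 440 320 3 32,626.5,-263.7,26
```

```text
time: 32.05
eef_pos: [0.6261, -0.2641, 0.0309]
eef_rot: [0.999, 0.053, 0.0, 0.0]
ft_force: [0.4, 0.2, 0.5]
finger_gap: 0.0457
shift m [ 0.0005 -0.0004 -0.0001] turn [ 0.03 -0.04  0.07] | now [ 626.1 -264.1   30.9] t 32.05 F [0.4 0.2 0.5] gap 0.0457
[ 0.6261 -0.2641  0.0309]
```

View pics/r7.png

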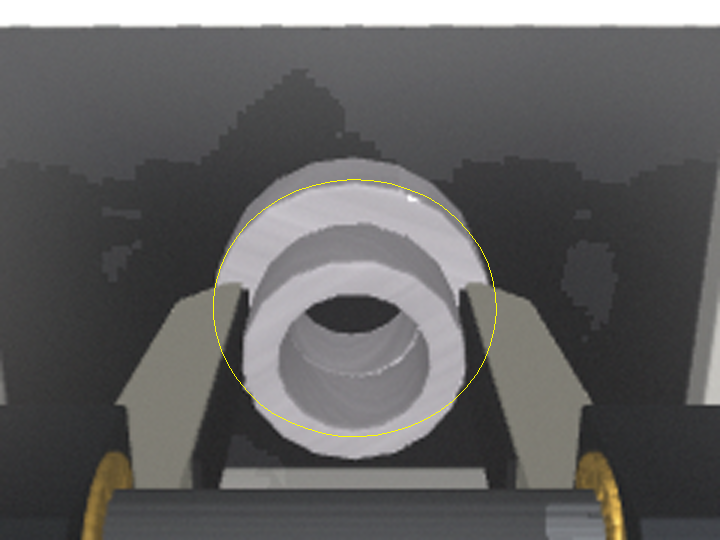

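```bash
python3 -m jog '[[0,0,0.0005,0,0,0,-1],[0,0,0.0005,0,0,0,-0.1],[0,0,0.0005,0,0,0,0.1],[0,0,0.0005,0,0,0,0.3],[0,0,0.0005,0,0,0,0.4],[0,0,0.0005,0,0,0,0.4],[0,0,0.0005,0,0,0,0.4],[0,0,-0.03,0,0,0,0.4],[0,0,-0.07,0,0,0,0.4],[0,0,-0.12,0,0,0,0.4]]';  python3 -m jog '[[0,0,-0.02,0,0,0,1],[-0.03,0,-0.02,0,0,0,1],[-0.03,0,-0.02,0,0,0,1],[-0.03,0,-0.02,0,0,0,1],[-0.03,0,-0.02,0,0,0,1],[-0.03,0,-0.02,0,0,0,1],[-0.03,0,-0.02,0,0,0,1],[-0.03,0,-0.02,0,0,0,1],[-0.03,0,-0.02,0,0,0,1],[-0.03,0,-0.02,0,0,0,1]]';python3 ov.py r8 170 40 470 240 2 32,626.5,-263.7,26 23,626.5,-263.7,48; python3 - <<'E'
from h import *
for n in("scene","top"): cv2.imwrite(f"pics/{n}9.png",grab_frame(n)["frame"])
E
```

```text
time: 33.1
eef_pos: [0.6245, -0.2632, 0.1496]
eef_rot: [0.999, 0.053, -0.002, -0.001]
ft_force: [0.9, -0.7, -0.0]
finger_gap: 0.0652
time: 34.1
eef_pos: [0.596, -0.2671, 0.1706]
eef_rot: [0.999, 0.053, -0.0, -0.0]
ft_force: [-0.7, 0.9, 0.1]
finger_gap: 0.0929
[ 0.596  -0.2671  0.1706]
```

View pics/r8.png

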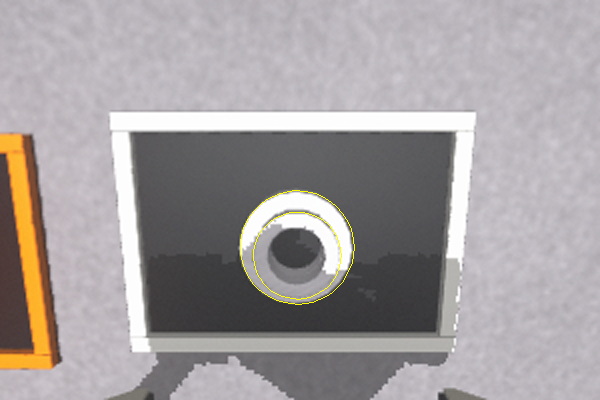

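View pics/scene9.png

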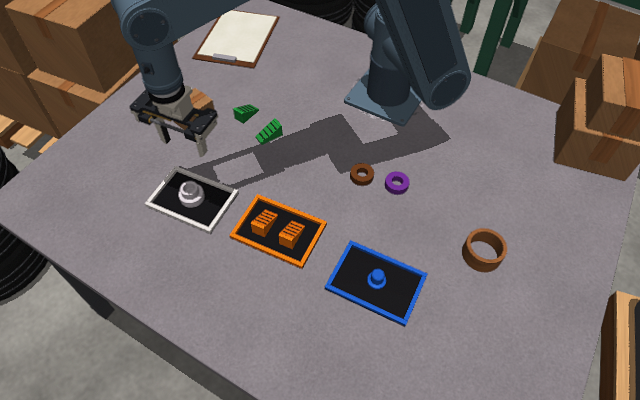

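View pics/top9.png

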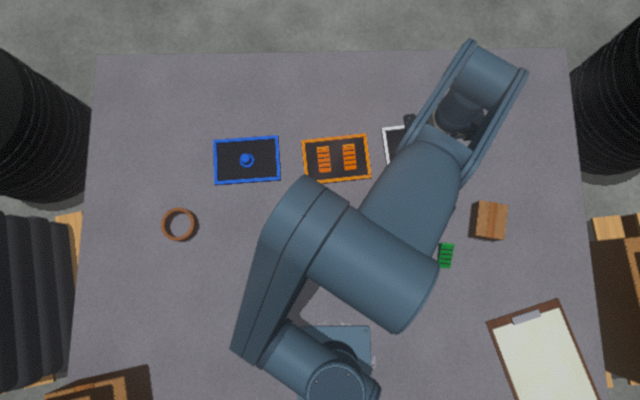

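```bash
python3 - <<'E'
from fit import *
f=grab_frame("scene");c=cam(f);im=f["frame"].copy();g=cv2.resize(im[165:310,140:420],None,fx=2.8,fy=2.8,interpolation=cv2.INTER_CUBIC)
for s,p in (("chock",(.5944,-.0531,np.radians(5.7),.004)),("chock",(.5868,.0225,np.radians(5.7),.004)),("stopper",(.591,.2575,0,.004))):
    for P in SH[s]:
        q=w2p(c,P@R.from_euler("z",p[2]).as_matrix().T+[p[0],p[1],p[3]]);h=cv2.convexHull(((q+.5-[140,165])*2.8).astype(np.float32))
        cv2.polylines(g,[h.round().astype(np.int32)],True,(255,255,0),1)
cv2.imwrite("pics/final.png",g)
f=grab_frame("scene");cv2.imwrite("pics/fin2.png",cv2.resize(f["frame"][165:225,155:235],None,fx=8,fy=8,interpolation=cv2.INTER_CUBIC))
E
```

```text
(no output)
```

View pics/final.png

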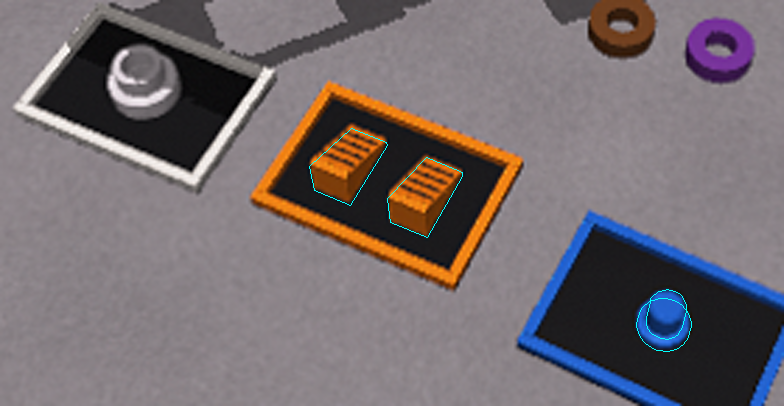

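View pics/fin2.png

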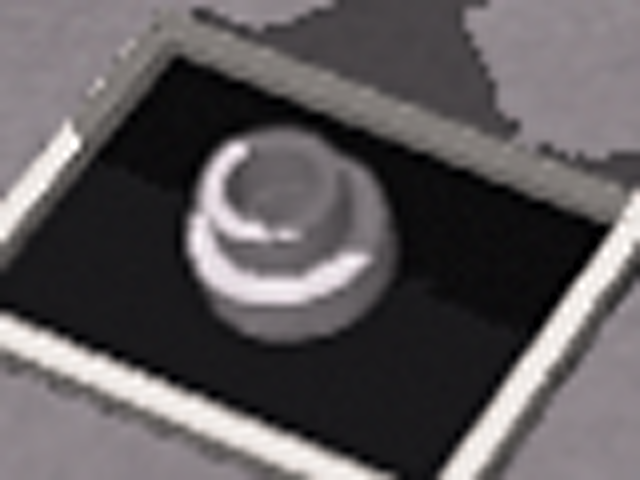

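```bash
python3 ov.py r9 270 115 370 215 6 32,626.5,-263.7,26 23,626.5,-263.7,48 15,626.5,-263.7,48; python3 - <<'E'
from fit import *
f=grab_frame("scene");c=cam(f);g=cv2.resize(f["frame"][165:225,155:235],None,fx=8,fy=8,interpolation=cv2.INTER_CUBIC)
for r,z in((.032,.026),(.023,.048),(.032,.004)):
    q=w2p(c,disc(r,z)+[.6265,-.2637,0]);cv2.polylines(g,[((q+.5-[155,165])*8).round().astype(np.int32)],True,(0,255,255),1)
cv2.imwrite("pics/fin3.png",g)
E
```

```text
[ 0.596  -0.2671  0.1707]
```

View pics/r9.png

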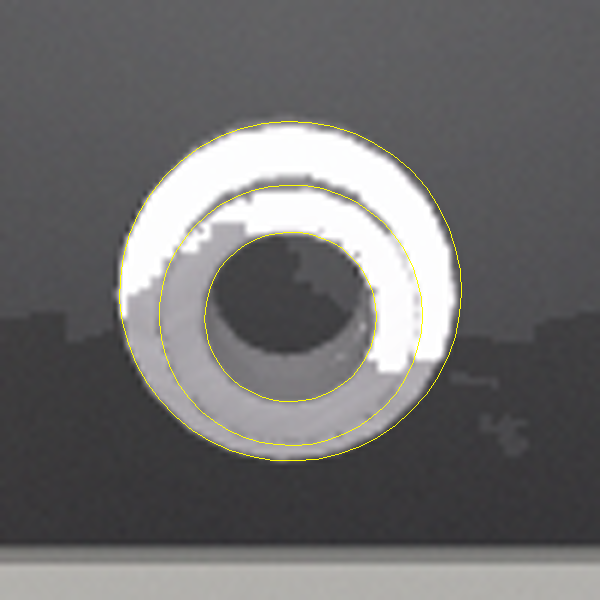

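View pics/fin3.png

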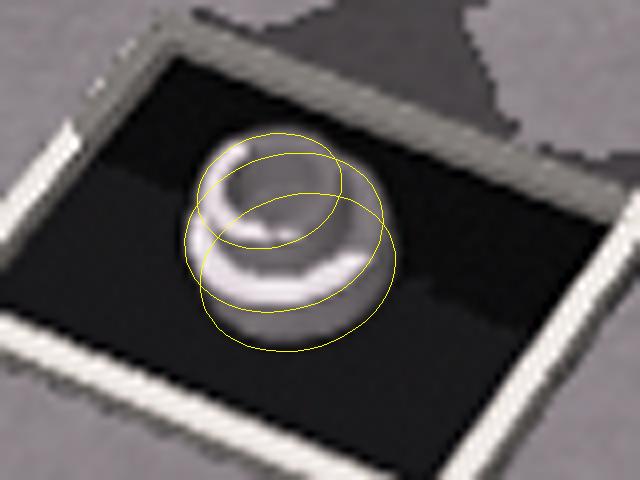

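```bash
python3 -c "
from plant import ticket
print(ticket.hand_in())"
```

```text
the job is handed in; nothing more can be done
None
```

The job is done and handed in at about 34.5 s of the 109 s allowed. I moved the parts in the order asked:
- **Chocks:** both are in the orange tray.
- **Stopper:** it stands on its flange in the blue tray.
- **Rings:** the large one is in the white tray, with the small one stacked on top.

**Last checks:** in the scene picture both chocks and the stopper match the outlines expected for parts standing flat on the tray floors. In the wrist picture the two rings are concentric to about 1 mm. The tape, carton and look-alikes show no movement where they can be seen; in the last top picture the arm hides some of the look-alikes. The gripper was open and about 12 cm above the parts, touching nothing.

**Disagreements:**
- The scene camera put the large ring about 10 mm from the top camera's position, because the ring's sides are in shade. I used the top and wrist cameras instead.
- The wrist camera and the fixed ones differed by up to 3 mm on the stopper and about 5 mm on the first chock. All grasps held.
- The finger opening read 62 mm on the 64 mm ring, although the picture showed it held centrally.

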